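# Clear and load the drilling jig

## Task

Get the drilling jig ready for the next hole: draw the brass setting bar out sideways through the jig's side window and lay it flat on the cork mat. Then lay the pale hardwood offcut on the jig's bed and slide it in under the drill head until it is fully home against the end stop. Let go of everything, and leave the other things on the bench standing where they are.

Things in the scene. Friction and masses are not known exactly. Their poses are not given: they have to be found in the camera images.
- jig: Drilling jig, fixed. Origin under its dark wooden base; +x points away from the robot, z up; work is fed along its -y. Base: x -40..40, y +115..-95 mm, its top (the bed) at z = 8. On the open bed, y +108..+1, stand two low aluminium guides 53 mm apart (inner faces x = -26.5 and +26.5, 8.5 mm wide), tops at z = 14
- mouth (a point): Tunnel mouth at bed height, jig frame (0, 0, 8) mm, axes as the jig. The tunnel runs y 0..-60 between two blue cheeks 49 mm apart (x -24.5..24.5, mouth corners rounded 8 mm, outer faces at x = -40 and +40); its roof, an aluminium bush plate, is 27 mm above the bed
- head (a point): Centre of the underside of the drill head, jig frame (-6, -26, 80) mm, axes as the jig. Grey block over the tunnel that overhangs mouth and window: x -56..+44, y +10..-62, z 80..122 in the jig frame; on it a black motor 54 mm thick up to z = 178. Leave room under it for a tilted tool
- window (a point): Centre of the side window's sill on the jig's -x side, jig frame (-40, -33, 8) mm, axes as the jig. Opening in the cheek, y -18..-48, from bed to roof (27 mm high). A dark wooden tongue 20 mm wide (y -23..-43, top z = 8) carries on from the sill to x = -62
- stop (a point): Foot of the end stop's face on the bed, jig frame (0, -78, 8) mm, axes as the jig. Dark steel block across the bed behind the tunnel, x -30..30, top at z = 34; the offcut's leading end must touch its face
- home (a point): Point on the bed, jig frame (0, -33, 8) mm, axes as the jig: where the centre of the offcut's underside lies when its leading end touches the end stop (its trailing 12 mm then stand out of the tunnel mouth)
- bed (a point): Point on the open bed between the guides, jig frame (0, +53, 8) mm, axes as the jig: a good place for the centre of the offcut's underside before it is slid in (its leading end then 8 mm short of the mouth)
- bar: Brass-coloured setting bar 110 x 24 x 24 mm (x, y, z), 0.12 to 0.24 kg, a dark spot near each end of its top. Origin at the centre of its underside, long axis x. At the start it lies through the side window across the tunnel, about 52 mm of its -x end standing out of the cheek towards the robot; 3 mm of play above it and on either side
- mat: Cork mat, fixed, 130 x 120 x 3 mm (x, y, z). Origin at the centre of its underside
- blank: Pale hardwood offcut, 45 x 90 x 22 mm (x, y, z), 0.05 to 0.09 kg; origin at the centre of its underside, long axis its y. At the start it lies flat on the bench
- dark_offcut: Dark hardwood offcut, 38 x 60 x 30 mm, bystander; origin at the centre of its underside
- glue_bottle: White glue bottle with red cap, 59 mm thick, 183 mm tall, standing at the back; bystander; origin at the centre of its underside
- tape_measure: Yellow tape measure, 81 x 86 x 35 mm, bystander; origin at the centre of its underside
- block_plane: Grey metal block plane, 44 x 155 x 55 mm, lying at the back behind the jig; bystander; origin at the centre of its underside

How it is judged:
On the way, in this order (a step that is already met when the one before it is completed fails the run):
1. the setting bar is out of the jig (x of bar in the frame of home below -0.098 m), for 0.1 s.
2. the setting bar lies released on the cork mat (x of bar in the frame of mat between -0.055 and 0.055 m and y of bar in the frame of mat between -0.05 and 0.05 m and height (world z) of bar below 0.03 m and contact force between the fingers and bar below 0.1 N and linear speed of bar below 0.02 m/s), for 0.2 s.
3. the offcut's leading end is in the tunnel, low on the bed (y of blank in the frame of home between -0.006 and 0.065 m and angle between the y axis of blank and the y axis of jig, either way round below 0.12 rad and x of blank in the frame of home between -0.008 and 0.008 m and height (world z) of blank below 0.034 m).
At the end, for the whole second after the job is handed in: The pale offcut lies on the jig's bed under the drill head with its leading end within 4 mm of the end stop, in line with the tunnel; the brass setting bar lies flat with its middle on the cork mat (within 55 mm along the mat's x and 50 mm along its y of the mat's centre); both at rest (y of blank in the frame of home between -0.004 and 0.004 m and x of blank in the frame of home between -0.005 and 0.005 m and angle between the y axis of blank and the y axis of jig, either way round below 0.1 rad and height (world z) of blank below 0.034 m and linear speed of each of blank, bar below 0.01 m/s and x of bar in the frame of mat between -0.055 and 0.055 m and y of bar in the frame of mat between -0.05 and 0.05 m and height (world z) of bar below 0.03 m and angle between the x axis of bar and the z axis of mat, either way round above 1.45 rad); the robot touches nothing.
It fails at once if the glue bottle is knocked (tipped over 15 degrees or shifted 30 mm) (angle between glue_bottle's own z axis and vertical above 0.26 rad or distance of glue_bottle from where it was at the start of the episode above 0.03 m).
It fails at once if the dark offcut, the tape measure or the block plane is moved more than 30 mm (distance of any of dark_offcut, tape_measure, block_plane from where it was at the start of the episode above 0.03 m).
It also fails if it takes over 58 s, if anything falls off the work surface, if the arm or the gripper's body presses on something with over 40 N, if the wrist force passes 120 N, or if a joint passes its speed limit or range.

## Robot

A 6-joint arm with a two-finger parallel gripper is mounted at the origin on a cart in front of the work surface, level with it; the furniture and walls round the work are solid. World frame = base frame: x ahead of the robot, y to its left, z up, the work surface at z = 0. Lengths are in m, angles in rad, forces in N, time in s.
With the tool pointing down it reaches from about 0.275 to 0.85 m from the base axis. Payload 19 kg.
Tool frame: the origin (TCP) lies where the fingers leave the gripper's body, on its centre line; the fingertips stand 73 mm ahead of it and the grasp point (between the pads) lies 54 mm ahead of it; z points along the fingers, y is the line along which they close (so a half turn about z gives the same grasp; the last joint's range is limited). The gripper opens to 85 mm and grips with 20 to 120 N. Pads are 22 mm wide; open, the fingers measure 114 mm over their backs; the gripper's body (76 mm by 85 mm) begins 54 mm behind the grasp point. The pads swing forward as they close: fully open they stand 13 mm farther back than shut.
Start: joints at [1.204, 0.15, 1.437, -0, 1.554, -0.134], TCP at [0.133, 0.559, 0.304] pointing down, gripper open.
Joint ranges: [-2.8, 2.8], [-0.68, 2.1], [0.12, 2.68], [-1.39, 4.53], [0.16, 2.79], [-2.81, 2.81]. Speed limits (rad/s): [1.89, 1.89, 2.22, 3.01, 3.01, 3.01].

## Interface

Orientations are given as [roll, pitch, yaw] about the fixed x, y, z axes, in that order (R = Rz(yaw) Ry(pitch) Rx(roll)).
In Python, from bench import bot gives the robot as it stands.
- The arm moves only by the tool step_arm, never from a script. Its argument "rows" is a list of rows, each an object with "rotation": the turn, a rotation vector about the world's x, y, z in units of 6 degrees (1.0 is 6 degrees), a list of three; "dp": the shift along the world's x, y, z in units of 25 mm (1.0 is 25 mm), a list of three; "fingers": the finger opening in mm, from 0 to 85.4. A call has 1 to 5 rows; each row is the pose to reach, as a shift and turn from the pose commanded when the call began; what a row does not reach only later rows make up. A row lasts 1/12 s, in which the tool goes at most 41.7 mm and 7.16 degrees, less where a joint would pass 70% of its speed; a pose out of reach is approached as far as the arm can. A call with a gripper value outside its range is refused whole. The fingers move at their own pace and stop on an object; the grip force is fixed at half the most. Time passes only in rows, so rows that repeat a pose let the fingers close. It gives the time, the measured TCP pose, the force, the opening and the grip force at its end, in the units of the state.
- bot.read_state(): the state, without advancing time (a new reading comes with each control period).
- bot.capture(name): name is "scene" or "side" or "wrist"; returns the picture (384x512x3 uint8, blue, green, red); there is no depth.
- bot.get_calibration(name): a dict with "mtx" (3x3 intrinsics, pixels), "R" (3x3) and "t" (3): a world point X has camera coordinates R X + t. Camera axes: x right, y down, z forward; pixel columns grow to the right and rows downward; lengths in m; the calibration is good to about 2 mm. A picture is of the moment at which its call begins: read the wrist's pose just before it. get_calibration takes no time and is no camera call; for the wrist camera it gives the pose at the moment of the call.
- bot.close_job(): hands the job in; it is judged then, once.
The state is a dict: "time": time; "joint_pos": joint angles; "qd": joint speeds; "joint_efforts": joint torques, N m; "position": TCP position; "tool_rot": TCP orientation; "wrist_force": force on the tool from outside, world axes, zero at the start; "ft_torque": the same for the moment, N m; "finger_gap": opening from 0.0 (shut) to 1.0 (fully open); "grip_force": force on a finger pad.
Only numpy, scipy, OpenCV 4.12 (cv2) and the standard library are available. Lean on these libraries where they do the work, as an engineer would, in place of code of your own. Each camera call takes 0.05 s, during which the arm holds its last target. There are 200 camera calls.

## Working session

There is one attempt and no reset: what is moved stays moved. The work goes in short steps, Python scripts to look and compute and a tool call to move; the robot and the scene stay as the last step left them, time stands still between calls to the robot, and variables do not carry over. Pictures are saved under pics/ and viewed, at most 11 in all, crops included, and the job is handed in when it is done.

Besides the shell and the picture viewer there is one more tool, called after ">>>" as name([rows], argument=value, ...), one row to a line, values as JSON. step_arm: Moves the arm, as the interface text tells. Its arguments: {"type":"object","properties":{"rows":{"type":"array","items":{"type":"object","properties":{"rotation":{"type":"array","items":{"type":"number"}},"dp":{"type":"array","items":{"type":"number"}},"fingers":{"type":"number"}}}}},"required":["rows"]}

```bash
mkdir -p pics && python3 - <<'E'
from bench import bot
import cv2,numpy as np
for n in("scene","side"):
    im=bot.capture(n); cv2.imwrite(f"pics/{n}0.png",im)
    c=bot.get_calibration(n); C=-np.array(c["R"]).T@np.array(c["t"]); print(n,C.round(3),np.array(c["mtx"]).round(1).tolist())
s=bot.read_state(); print(s["time"],s["position"],s["tool_rot"],s["finger_gap"])
a=cv2.imread("pics/scene0.png");
E
```

```text
scene [0.268 0.968 0.532] [[430.8, 0.0, 258.4], [0.0, 430.8, 195.0], [0.0, 0.0, 1.0]]
side [1.071 0.105 0.74 ] [[449.2, 0.0, 256.7], [0.0, 449.2, 197.5], [0.0, 0.0, 1.0]]
0.1 [0.13261937 0.55936466 0.30338275] [-3.14057620e+00 -1.34174934e-04  2.90880919e+00] 0.9994347645190869
```

View pics/scene0.png

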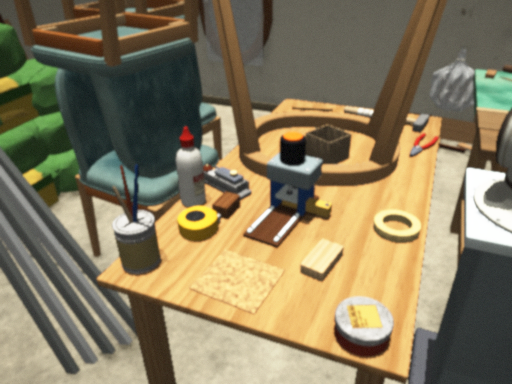

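View pics/side0.png

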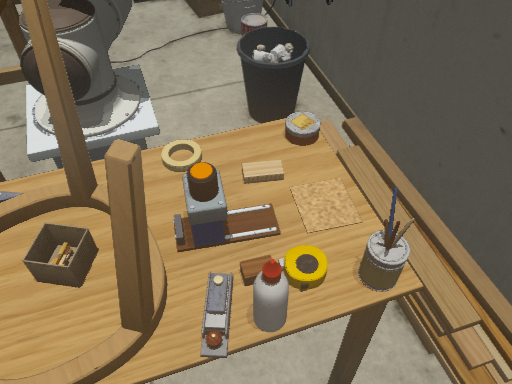

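The scene view shows the jig around (290,200), with the bar's end at (320,206), the blank at (322,258), and the mat at (238,280). In the side view the jig is at (225,220), the blank at (263,172), and the mat at (325,204). Next I'll zoom in on both.

```bash
cat > h.py <<'E'
from bench import bot
import cv2,numpy as np
def ray(n,uv,z,c=None):
    c=c or bot.get_calibration(n);R=np.array(c["R"]);t=np.array(c["t"]);C=-R.T@t
    uv=np.atleast_2d(uv).astype(float)
    d=np.c_[uv,np.ones(len(uv))]@np.linalg.inv(np.array(c["mtx"])).T@R
    return C+d*((z-C[2])/d[:,2])[:,None]
E
python3 - <<'E'
from h import *
a=cv2.imread("pics/scene0.png")[150:300,180:350]; b=cv2.imread("pics/side0.png")[130:280,165:365]
f=lambda i,w:cv2.resize(i,None,fx=w,fy=w,interpolation=cv2.INTER_CUBIC)
# scene crop x2.0... stacked: both 4x would be too wide -> 2 rows
A=f(a,2);A=f(a,400/170);B=f(b,2)
H=max(A.shape[0],B.shape[0]);p=lambda i:cv2.copyMakeBorder(i,0,H-i.shape[0],0,0,0)
cv2.imwrite("pics/zoom.png",np.hstack([p(A),p(B)]));print(A.shape,B.shape)
for n,z,pts in(("side",.0,[(291,188),(341,180),(361,225),(308,230)]),("side",.022,[(242,164),(281,161),(284,178),(244,182)]),("scene",0.003,[(215,253),(283,268),(258,309),(193,284)]),("scene",.022,[(321,240),(343,245),(321,272),(302,266)])):
    print(n,ray(n,pts,z).round(3).tolist())
E
```

```text
(353, 400, 3) (300, 400, 3)
side [[0.461, 0.397, 0.0], [0.476, 0.513, 0.0], [0.605, 0.495, 0.0], [0.581, 0.386, 0.0]]
side [[0.375, 0.311, 0.022], [0.395, 0.398, 0.022], [0.447, 0.385, 0.022], [0.429, 0.298, 0.022]]
scene [[0.598, 0.4, 0.003], [0.462, 0.393, 0.003], [0.466, 0.503, 0.003], [0.595, 0.491, 0.003]]
scene [[0.414, 0.31, 0.022], [0.371, 0.31, 0.022], [0.389, 0.399, 0.022], [0.425, 0.396, 0.022]]
```

View pics/zoom.png

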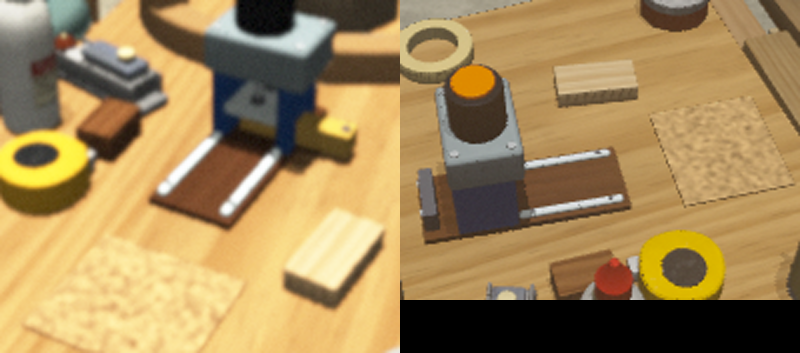

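The zoom shows the jig base corners, the guides, the bar's end by the window (crop 340,140), the blank and the mat clearly.

```bash
python3 - <<'E'
from h import *
S=lambda p:[(180+x/2.353,150+y/2.353) for x,y in p]
D=lambda p:[(165+(x-400)/2,130+y/2) for x,y in p]
print("base side",ray("side",D([(613,150),(629,209),(423,242)]),.008).round(3).tolist())
print("guides side",ray("side",D([(606,153),(620,199),(523,164),(523,213)]),.014).round(3).tolist())
print("base scene",ray("scene",S([(152,198),(230,225)]),.008).round(3).tolist())
print("guides scene",ray("scene",S([(165,188),(227,210),(220,137),(280,153)]),.014).round(3).tolist())
print("bar end scene",ray("scene",S([(328,131),(354,131)]),.032).round(3).tolist(), ray("scene",S([(317,150),(350,158)]),.008).round(3).tolist())
for n,o,z in(("blank",[(554,66),(632,61),(637,90),(557,94)],.022),("mat",[(651,116),(750,96),(791,185),(689,205)],.003)):
  p=ray("side",D(o),z); print(n,p.round(3).tolist(),p.mean(0).round(3))
print("tape",ray("side",D([(683,268)]),.035).round(3))
c=bot.get_calibration("wrist");R=np.array(c["R"]);C=-R.T@np.array(c["t"]);print("wristcam",C,R[2])
E
```

```text
base side [[0.5, 0.336, 0.008], [0.578, 0.325, 0.008], [0.549, 0.12, 0.008]]
guides side [[0.506, 0.326, 0.014], [0.567, 0.319, 0.014], [0.492, 0.239, 0.014], [0.552, 0.221, 0.014]]
base scene [[0.567, 0.329, 0.008], [0.491, 0.34, 0.008]]
guides scene [[0.558, 0.32, 0.014], [0.498, 0.329, 0.014], [0.543, 0.227, 0.014], [0.483, 0.232, 0.014]]
bar end scene [[0.445, 0.208, 0.032], [0.424, 0.199, 0.032]] [[0.455, 0.206, 0.008], [0.423, 0.208, 0.008]]
blank [[0.372, 0.312, 0.022], [0.393, 0.399, 0.022], [0.438, 0.387, 0.022], [0.415, 0.302, 0.022]] [0.405 0.35  0.022]
mat [[0.463, 0.395, 0.003], [0.472, 0.512, 0.003], [0.601, 0.496, 0.003], [0.59, 0.386, 0.003]] [0.531 0.447 0.003]
tape [[0.675 0.339 0.035]]
wristcam [0.05419143 0.57772239 0.37430786] [ 0.30521334 -0.0739118  -0.94941132]
```

>>> step_arm([
  {"dp": [2, -1.9, 0], "rotation": [0, 0, 0.2], "fingers": 85},
  {"dp": [3.2, -3, 0], "rotation": [0, 0, 0.5], "fingers": 85},
  {"dp": [4.4, -4.2, 0], "rotation": [0, 0, 0.9], "fingers": 85},
  {"dp": [5.6, -5.4, 0], "rotation": [0, 0, 0.9], "fingers": 85},
  {"dp": [6.8, -6.5, 0], "rotation": [0, 0, 0.9], "fingers": 85},
])

```text
time: 0.52
position: [0.2839, 0.4138, 0.3037]
tool_rot: [-3.141, -0.0, 3.004]
wrist_force: [-0.3, 1.1, 0.0]
finger_gap: 0.995
grip_force: 0.0
```

>>> step_arm([
  {"dp": [1.2, -1.1, 0], "rotation": [0, 0, 0], "fingers": 60},
  {"dp": [2.4, -2.4, 0], "rotation": [0, 0, 0], "fingers": 60},
  {"dp": [3.0, -3.0, 0], "rotation": [0, 0, 0], "fingers": 60},
  {"dp": [3.0, -3.0, 0], "rotation": [0, 0, 0], "fingers": 60},
  {"dp": [3.0, -3.0, 0], "rotation": [0, 0, 0], "fingers": 60},
])

```text
time: 0.93
position: [0.3588, 0.3396, 0.3036]
tool_rot: [-3.141, -0.0, 3.0]
wrist_force: [-0.8, 0.4, 0.9]
finger_gap: 0.702
grip_force: 0.0
```

```bash
python3 - <<'E'
from h import *
s=bot.read_state();c=bot.get_calibration("wrist")
im=bot.capture("wrist");cv2.imwrite("pics/w1.png",im)
import pickle;pickle.dump(c,open("w1.pkl","wb"))
print(s["time"],s["position"],s["tool_rot"],np.array(c["mtx"]).tolist())
cv2.imwrite("pics/w1b.png",cv2.resize(im,(800,600),interpolation=cv2.INTER_CUBIC))
E
```

```text
0.9333 [0.35884973 0.33955032 0.3036369 ] [-3.14126620e+00 -4.15053015e-04  3.00042291e+00] [[322.1340375972206, 0.0, 255.5429497161322], [0.0, 322.1340375972206, 190.78271348711354], [0.0, 0.0, 1.0]]
```

View pics/w1b.png

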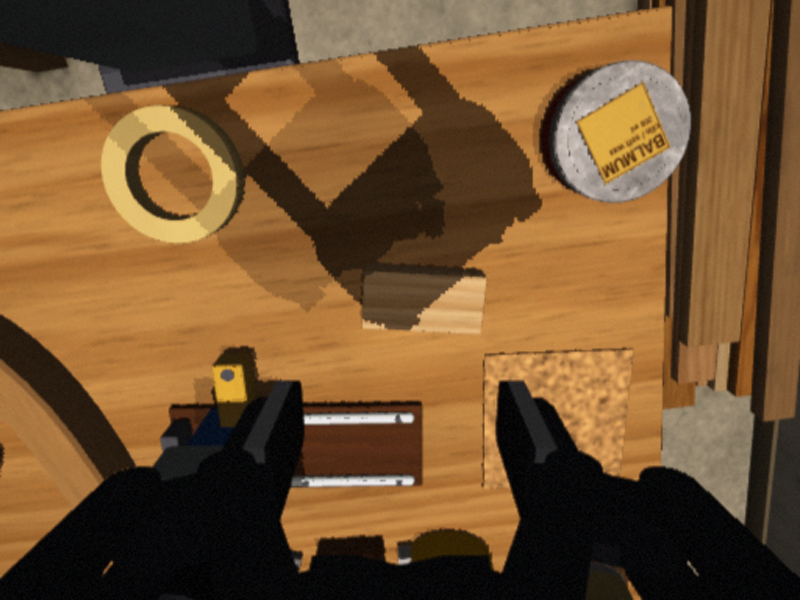

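The wrist view (800 px scale) shows the bar's end at (228,363), the base edge corners at (421,402) and (421,487), the blank's top from (362,271) to (481,333), and the mat from (484,353) to (622,488).

```bash
python3 - <<'E'
from h import *
import pickle;c=pickle.load(open("w1.pkl","rb"))
P=lambda p,z:ray("wrist",np.array(p)/1.5625,z,c)[:,:2]
f=lambda a:a.round(4).tolist()
bar=P([(213,363),(243,363),(247,402),(218,402)],.032);print("bar",f(bar))
b=P([(170,404),(421,402),(421,487)],.008);print("base",f(b))
g=P([(413,418),(413,481),(305,419),(305,481)],.014);print("guides",f(g))
yaw=np.arctan2(*(-(b[0]-b[1]))[::-1])-np.pi/2;print("yaws",yaw, np.arctan2(*(b[2]-b[1])[::-1]), np.arctan2(*(g[0]-g[2])[::-1])-np.pi/2)
bl=P([(363,271),(486,276),(481,333),(361,328)],.022);print("blank",f(bl),f(bl.mean(0)),np.arctan2(*(bl[1]+bl[2]-bl[0]-bl[3])[::-1])-np.pi/2)
m=P([(484,353),(633,350),(622,488),(482,488)],.003);print("mat",f(m),f(m.mean(0)))
E
```

```text
bar [[0.4222, 0.189], [0.4254, 0.2113], [0.458, 0.2065], [0.4549, 0.1844]]
base [[0.4635, 0.1331], [0.4906, 0.3383], [0.5741, 0.3276]]
guides [[0.5009, 0.3301], [0.5621, 0.322], [0.4895, 0.2423], [0.5492, 0.2302]]
yaws -0.1313933359978594 -0.12742808089915234 -0.12977526676815776
blank [[0.3702, 0.3108], [0.3864, 0.3987], [0.4305, 0.3911], [0.4138, 0.302]] [0.4002, 0.3506] -0.18406904583938055
mat [[0.4563, 0.3941], [0.4705, 0.513], [0.6041, 0.5038], [0.5867, 0.3808]] [0.5294, 0.4479]
```

>>> step_arm([
  {"dp": [0.1, -1.1, -1.0], "rotation": [-0.13, -1.0, 0], "fingers": 50},
  {"dp": [0.3, -2.2, -2.2], "rotation": [-0.27, -2.0, 0], "fingers": 50},
  {"dp": [0.5, -3.3, -3.4], "rotation": [-0.41, -3.1, 0], "fingers": 50},
  {"dp": [0.7, -4.4, -4.6], "rotation": [-0.54, -4.13, 0.05], "fingers": 50},
  {"dp": [0.77, -5.36, -5.7], "rotation": [-0.54, -4.13, 0.05], "fingers": 50},
])

```text
time: 1.4
position: [0.375, 0.2062, 0.1592]
tool_rot: [3.139, 0.442, 3.013]
wrist_force: [0.3, 0.2, -0.3]
finger_gap: 0.584
grip_force: 0.0
```

>>> step_arm([
  {"dp": [0, 0, -0.01], "rotation": [0, 0, 0], "fingers": 50},
])

```text
time: 1.48
position: [0.3739, 0.2039, 0.1557]
tool_rot: [-3.14, 0.431, 3.011]
wrist_force: [-1.4, 0.8, -1.5]
finger_gap: 0.587
grip_force: 0.0
```

```bash
python3 - <<'E'
from h import *
s=bot.read_state();c=bot.get_calibration("wrist")
im=bot.capture("wrist")
import pickle;pickle.dump(c,open("w2.pkl","wb"))
from scipy.spatial.transform import Rotation as Ro
print(s["time"],s["position"],s["tool_rot"],Ro.from_euler("xyz",s["tool_rot"]).as_matrix().round(3))
cv2.imwrite("pics/w2b.png",cv2.resize(im,(800,600),interpolation=cv2.INTER_CUBIC))
E
```

```text
1.4833 [0.37394317 0.2038897  0.15572978] [-3.13970691  0.4306858   3.01067797] [[-0.901  0.131  0.414]
 [ 0.119  0.991 -0.056]
 [-0.417 -0.002 -0.909]]
```

View pics/w2b.png

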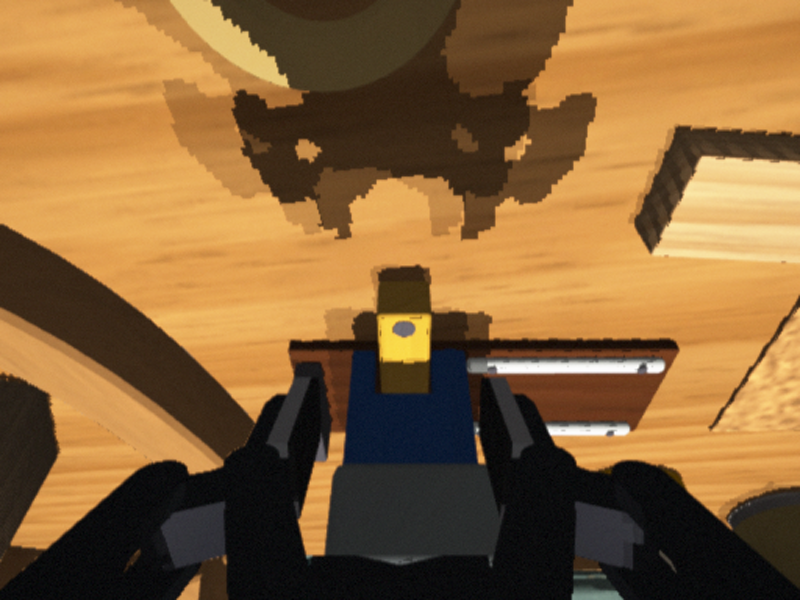

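The wrist view shows the bar's end at (404,315), centred between the fingers (about 401), so I can go straight in.

>>> step_arm([
  {"dp": [0.5, -0.04, -1.0], "rotation": [0, 0, 0], "fingers": 50},
  {"dp": [1.0, -0.08, -2.0], "rotation": [0, 0, 0], "fingers": 50},
  {"dp": [1.5, -0.1, -3.0], "rotation": [0, 0, 0], "fingers": 50},
  {"dp": [1.5, -0.1, -3.0], "rotation": [0, 0, 0], "fingers": 50},
])

```text
time: 1.87
position: [0.4151, 0.2046, 0.083]
tool_rot: [3.141, 0.432, 3.009]
wrist_force: [-1.6, 0.4, -1.8]
finger_gap: 0.587
grip_force: 0.0
```

>>> step_arm([
  {"dp": [-0.12, -0.1, -0.12], "rotation": [0, 0, 0], "fingers": 50},
  {"dp": [-0.12, -0.1, -0.12], "rotation": [0, 0, 0], "fingers": 15},
  {"dp": [-0.12, -0.1, -0.12], "rotation": [0, 0, 0], "fingers": 15},
  {"dp": [-0.12, -0.1, -0.12], "rotation": [0, 0, 0], "fingers": 15},
  {"dp": [-0.12, -0.1, -0.12], "rotation": [0, 0, 0], "fingers": 15},
])

```text
time: 2.28
position: [0.4122, 0.2021, 0.0849]
tool_rot: [3.137, 0.439, 3.008]
wrist_force: [-4.1, 0.8, 5.3]
finger_gap: 0.264
grip_force: 59.4
```

>>> step_arm([
  {"dp": [0, 0, 0], "rotation": [0, 0, 0], "fingers": 10},
  {"dp": [0, 0, 0], "rotation": [0, 0, 0], "fingers": 10},
  {"dp": [0, 0, 0], "rotation": [0, 0, 0], "fingers": 10},
])

```text
time: 2.53
position: [0.4122, 0.202, 0.0849]
tool_rot: [3.137, 0.439, 3.007]
wrist_force: [-3.5, 1.5, 5.3]
finger_gap: 0.263
grip_force: 59.4
```

>>> step_arm([
  {"dp": [-0.3, 0.04, 0.04], "rotation": [0, 0, 0], "fingers": 10},
  {"dp": [-1.0, 0.13, 0.06], "rotation": [0, 0, 0], "fingers": 10},
  {"dp": [-1.8, 0.24, 0.06], "rotation": [0, 0, 0], "fingers": 10},
  {"dp": [-2.6, 0.34, 0.06], "rotation": [0, 0, 0], "fingers": 10},
  {"dp": [-3.3, 0.43, 0.08], "rotation": [0, 0, 0], "fingers": 10},
])

```text
time: 2.95
position: [0.3278, 0.2121, 0.0856]
tool_rot: [3.138, 0.437, 3.007]
wrist_force: [-0.1, -0.2, -2.1]
finger_gap: 0.263
grip_force: 59.0
```

```bash
python3 - <<'E'
from h import *
s=bot.read_state()
print(s["time"],s["position"],s["tool_rot"],s["wrist_force"],s["finger_gap"])
a=bot.capture("scene")[150:300,180:380];b=bot.capture("wrist")
cv2.imwrite("pics/p3.png",np.hstack([cv2.resize(a,(400,300),interpolation=cv2.INTER_CUBIC),cv2.resize(b,(400,300))]))
E
```

```text
2.95 [0.32780761 0.21213364 0.0856034 ] [3.13832482 0.43668975 3.00716032] [-0.06118343 -0.21260743 -2.09402061] 0.2629144270085194
```

View pics/p3.png

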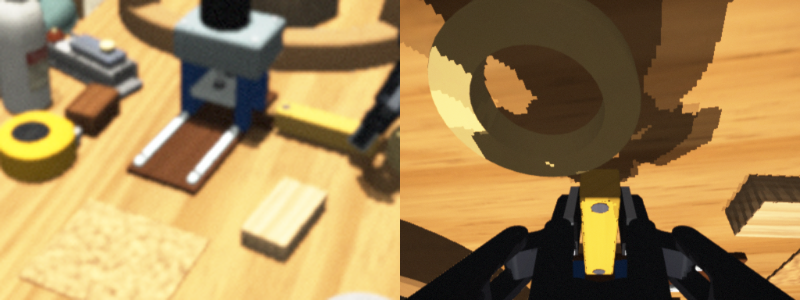

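The bar is out, level and held straight in the fingers (scene crop 315,125). Next I'll carry it to the mat.

>>> step_arm([
  {"dp": [0, 0.5, 1.2], "rotation": [0, 0, 0], "fingers": 10},
  {"dp": [0, 1.8, 2.0], "rotation": [0, 0, 0], "fingers": 10},
  {"dp": [0.3, 3.3, 2.2], "rotation": [0, 0, 0], "fingers": 10},
  {"dp": [1.0, 4.6, 2.2], "rotation": [0, 0, 0], "fingers": 10},
  {"dp": [1.9, 5.8, 2.2], "rotation": [0, 0, 0], "fingers": 10},
])

```text
time: 3.47
position: [0.3766, 0.3597, 0.1416]
tool_rot: [3.136, 0.438, 3.008]
wrist_force: [-0.2, -1.2, -1.7]
finger_gap: 0.265
grip_force: 59.7
```

>>> step_arm([
  {"dp": [0.9, 1.1, 0], "rotation": [0, 0, 0], "fingers": 10},
  {"dp": [1.7, 2.1, 0], "rotation": [0, 0, 0], "fingers": 10},
  {"dp": [2.5, 3.1, 0], "rotation": [0, 0, 0], "fingers": 10},
  {"dp": [3.2, 4.0, 0], "rotation": [0, 0, 0], "fingers": 10},
  {"dp": [3.4, 4.0, 0], "rotation": [0, 0, 0], "fingers": 10},
])

```text
time: 3.88
position: [0.4638, 0.4603, 0.1406]
tool_rot: [3.137, 0.437, 3.008]
wrist_force: [1.0, -0.1, -1.6]
finger_gap: 0.262
grip_force: 59.9
```

>>> step_arm([
  {"dp": [0, 0, -0.9], "rotation": [0, 0, 0], "fingers": 10},
  {"dp": [0, 0, -1.6], "rotation": [0, 0, 0], "fingers": 10},
  {"dp": [0, 0, -2.1], "rotation": [0, 0, 0], "fingers": 10},
  {"dp": [0, 0, -2.3], "rotation": [0, 0, 0], "fingers": 10},
  {"dp": [0, 0, -2.4], "rotation": [0, 0, 0], "fingers": 10},
])

```text
time: 4.3
position: [0.4617, 0.457, 0.08]
tool_rot: [3.14, 0.436, 3.008]
wrist_force: [-5.6, -3.1, 14.0]
finger_gap: 0.263
grip_force: 62.0
```

>>> step_arm([
  {"dp": [0, 0, 0], "rotation": [0, 0, 0], "fingers": 35},
  {"dp": [0, 0, 0], "rotation": [0, 0, 0], "fingers": 50},
  {"dp": [0, 0, 0], "rotation": [0, 0, 0], "fingers": 50},
  {"dp": [0, 0, 0], "rotation": [0, 0, 0], "fingers": 50},
])

```text
time: 4.63
position: [0.4622, 0.4574, 0.0811]
tool_rot: [3.138, 0.437, 3.007]
wrist_force: [-0.3, -0.6, -0.2]
finger_gap: 0.584
grip_force: 0.0
```

>>> step_arm([
  {"dp": [-0.5, 0.06, 1.08], "rotation": [0, 0, 0], "fingers": 50},
  {"dp": [-1.0, 0.12, 2.16], "rotation": [0, 0, 0], "fingers": 60},
  {"dp": [-1.5, 0.18, 3.24], "rotation": [0, 0, 0], "fingers": 70},
  {"dp": [-2.0, -0.5, 4.4], "rotation": [0.14, 1.0, 0], "fingers": 85},
  {"dp": [-2.3, -1.2, 5.0], "rotation": [0.28, 2.1, 0], "fingers": 85},
])

```text
time: 5.05
position: [0.4023, 0.4286, 0.2091]
tool_rot: [3.135, 0.212, 3.012]
wrist_force: [0.0, -0.2, 0.0]
finger_gap: 0.993
grip_force: 0.0
```

>>> step_arm([
  {"dp": [0, -0.8, 0], "rotation": [0.14, 1.0, 0], "fingers": 85},
  {"dp": [0, -1.6, 0], "rotation": [0.28, 2.06, 0], "fingers": 85},
  {"dp": [0, -2.2, 0], "rotation": [0.28, 2.06, 0], "fingers": 85},
])

```text
time: 5.3
position: [0.4056, 0.3708, 0.2061]
tool_rot: [3.137, -0.008, 3.006]
wrist_force: [1.2, -0.8, 0.1]
finger_gap: 0.998
grip_force: 0.0
```

>>> step_arm([
  {"dp": [0, 0, 0], "rotation": [0, 0, -1.1], "fingers": 85},
  {"dp": [0, 0, 0], "rotation": [0, 0, -2.2], "fingers": 85},
  {"dp": [0, 0, 0], "rotation": [0, 0, -3.3], "fingers": 85},
  {"dp": [0, 0, 0], "rotation": [0, 0, -4.4], "fingers": 85},
  {"dp": [0, 0, 0], "rotation": [0, 0, -5.5], "fingers": 85},
])

```text
time: 5.72
position: [0.4044, 0.3719, 0.2051]
tool_rot: [3.137, -0.0, 2.426]
wrist_force: [-0.2, 0.6, 0.8]
finger_gap: 1.001
grip_force: 0.0
```

>>> step_arm([
  {"dp": [0, 0, 0], "rotation": [0, 0, -1.1], "fingers": 85},
  {"dp": [0, 0, 0], "rotation": [0, 0, -2.2], "fingers": 85},
  {"dp": [0, 0, 0], "rotation": [0, 0, -3.3], "fingers": 85},
  {"dp": [0, 0, 0], "rotation": [0, 0, -4.4], "fingers": 85},
  {"dp": [0, 0, 0], "rotation": [0, 0, -5.5], "fingers": 85},
])

```text
time: 6.13
position: [0.4043, 0.372, 0.205]
tool_rot: [3.136, -0.001, 1.85]
wrist_force: [0.5, -0.9, 0.0]
finger_gap: 0.995
grip_force: 0.0
```

>>> step_arm([
  {"dp": [0, 0, 0], "rotation": [0, 0, -1.1], "fingers": 85},
  {"dp": [0, 0, 0], "rotation": [0, 0, -2.2], "fingers": 85},
  {"dp": [0, 0, 0], "rotation": [0, 0, -3.3], "fingers": 85},
  {"dp": [0, 0, 0], "rotation": [0, 0, -4.5], "fingers": 85},
  {"dp": [0, 0, 0], "rotation": [0, 0, -4.5], "fingers": 85},
])

```text
time: 6.55
position: [0.4043, 0.372, 0.205]
tool_rot: [3.136, -0.003, 1.378]
wrist_force: [0.4, -1.1, 0.2]
finger_gap: 0.997
grip_force: 0.0
```

```bash
python3 - <<'E'
from h import *
s=bot.read_state();c=bot.get_calibration("wrist");im=bot.capture("wrist")
import pickle;pickle.dump(c,open("w4.pkl","wb"))
print(s["time"],s["position"],s["tool_rot"],s["joint_pos"])
cv2.imwrite("pics/w4.png",cv2.resize(im,(800,600),interpolation=cv2.INTER_CUBIC))
E
```

```text
6.55 [0.4042856  0.37202348 0.20504908] [ 3.13584711e+00 -3.10849700e-03  1.37776922e+00] [ 0.60450876  0.14833408  1.64291259 -0.00199149  1.34410876  0.79798634]
```

View pics/w4.png

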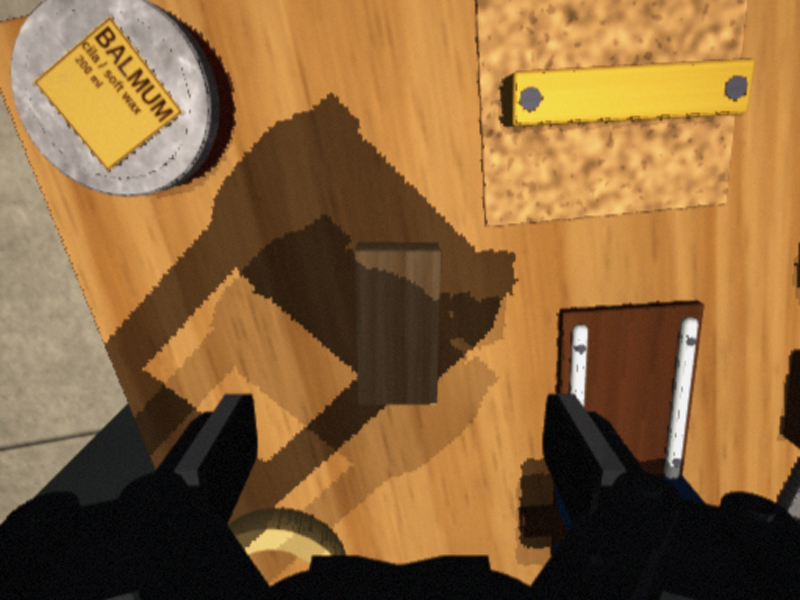

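The bar lies flat on the mat (513–753, ~95). The blank sits at u 357–439, v 249–404, square to the fingers, which are centred at u≈400.

```bash
python3 - <<'E'
from h import *
import pickle;c=pickle.load(open("w4.pkl","rb"))
P=lambda p,z:ray("wrist",np.array(p)/1.5625,z,c)[:,:2]
b=P([(357,250),(439,250),(437,404),(358,402)],.022);print(b.round(4).tolist(),b.mean(0),np.arctan2(*(b[0]+b[1]-b[2]-b[3])[::-1])-np.pi/2)
g=P([(580,327),(691,322)],.014);print("guides",g.round(4).tolist(),g.mean(0))
q=P([(513,72),(753,60),(748,115),(517,126)],.027);print("bar",q.mean(0))
q=P([(560,311),(702,303)],.008);print("base",q.round(4).tolist(),q.mean(0))
E
```

```text
[[0.3885, 0.3984], [0.4299, 0.3903], [0.4138, 0.302], [0.3698, 0.312]] [0.40051072 0.35067522] -0.19660957029891768
guides [[0.5004, 0.3297], [0.5617, 0.3207]] [0.53107648 0.32520243]
bar [0.52964754 0.446777  ]
base [[0.4919, 0.3389], [0.5712, 0.3282]] [0.53159486 0.33353762]
```

>>> step_arm([
  {"dp": [-0.15, -0.85, -1.2], "rotation": [0, 0, 0], "fingers": 75},
  {"dp": [-0.15, -0.85, -2.4], "rotation": [0, 0, 0], "fingers": 70},
  {"dp": [-0.15, -0.85, -3.6], "rotation": [0, 0, 0], "fingers": 70},
  {"dp": [-0.15, -0.85, -4.6], "rotation": [0, 0, 0], "fingers": 70},
  {"dp": [-0.15, -0.85, -5.16], "rotation": [0, 0, 0], "fingers": 70},
])

```text
time: 7.02
position: [0.3997, 0.3501, 0.0733]
tool_rot: [3.139, -0.001, 1.39]
wrist_force: [-0.5, -1.0, -1.6]
finger_gap: 0.816
grip_force: 0.0
```

>>> step_arm([
  {"dp": [0, 0, 0], "rotation": [0, 0, 0], "fingers": 70},
  {"dp": [0, 0, 0], "rotation": [0, 0, 0], "fingers": 35},
  {"dp": [0, 0, 0], "rotation": [0, 0, 0], "fingers": 35},
  {"dp": [0, 0, 0], "rotation": [0, 0, 0], "fingers": 35},
  {"dp": [0, 0, 0], "rotation": [0, 0, 0], "fingers": 35},
])

```text
time: 7.43
position: [0.4013, 0.3513, 0.0777]
tool_rot: [3.137, -0.005, 1.386]
wrist_force: [-0.8, -0.4, 9.4]
finger_gap: 0.508
grip_force: 62.1
```

>>> step_arm([
  {"dp": [0, 0, 1.0], "rotation": [0, 0, 0.2], "fingers": 35},
  {"dp": [0.6, -0.3, 2.0], "rotation": [0, 0, 0.5], "fingers": 35},
  {"dp": [1.9, -1.0, 2.2], "rotation": [0, 0, 0.5], "fingers": 35},
  {"dp": [3.2, -1.8, 2.2], "rotation": [0, 0, 0.5], "fingers": 35},
  {"dp": [4.4, -2.5, 2.2], "rotation": [0, 0, 0.5], "fingers": 35},
])

```text
time: 7.85
position: [0.5124, 0.2876, 0.1331]
tool_rot: [3.136, -0.005, 1.439]
wrist_force: [0.2, 0.9, -1.0]
finger_gap: 0.51
grip_force: 61.6
```

>>> step_arm([
  {"dp": [0.55, -0.33, 0], "rotation": [0, 0, 0], "fingers": 35},
  {"dp": [0.55, -0.33, 0], "rotation": [0, 0, 0], "fingers": 35},
])

```text
time: 8.02
position: [0.5271, 0.2783, 0.1318]
tool_rot: [3.137, -0.004, 1.435]
wrist_force: [-0.3, -0.0, -0.6]
finger_gap: 0.504
grip_force: 61.6
```

>>> step_arm([
  {"dp": [-0.08, 0.08, -0.6], "rotation": [0, 0, 0], "fingers": 35},
  {"dp": [-0.08, 0.08, -1.1], "rotation": [0, 0, 0], "fingers": 35},
  {"dp": [-0.08, 0.08, -1.5], "rotation": [0, 0, 0], "fingers": 35},
  {"dp": [-0.08, 0.08, -1.7], "rotation": [0, 0, 0], "fingers": 35},
  {"dp": [-0.08, 0.08, -1.8], "rotation": [0, 0, 0], "fingers": 35},
])

```text
time: 8.43
position: [0.5223, 0.2824, 0.0856]
tool_rot: [3.139, -0.003, 1.438]
wrist_force: [-7.6, -4.6, 32.9]
finger_gap: 0.509
grip_force: 66.6
```

```bash
python3 - <<'E'
from h import *
a=bot.capture("scene")[150:270,230:350];b=bot.capture("side")[160:260,165:298]
cv2.imwrite("pics/p5.png",np.hstack([cv2.resize(a,(400,400),interpolation=cv2.INTER_CUBIC),cv2.resize(b,(400,400),interpolation=cv2.INTER_CUBIC)]))
s=bot.read_state();print(s["position"],s["wrist_force"])
E
```

```text
[0.52225107 0.28239655 0.08611705] [ 1.25063884  0.10890488 -2.22857402]
```

View pics/p5.png

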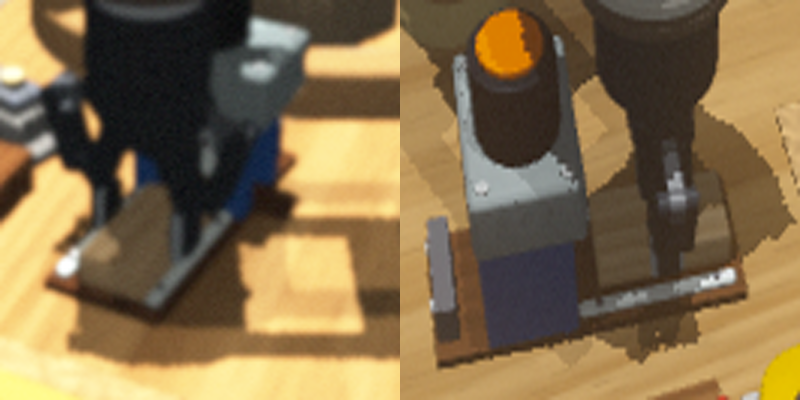

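The offcut is down between the guides (scene crop 150,240), level and clear of the mouth. I'll release it and set up the tilted push.

>>> step_arm([
  {"dp": [0, 0, 0], "rotation": [0, 0, 0], "fingers": 65},
  {"dp": [0, 0, 0], "rotation": [0, 0, 0], "fingers": 65},
  {"dp": [0, 0, 0.2], "rotation": [0, 0, 0], "fingers": 65},
  {"dp": [0.1, 0.6, 1.2], "rotation": [0, 0, 0], "fingers": 65},
  {"dp": [0.2, 1.4, 2.5], "rotation": [0, 0, 0], "fingers": 65},
])

```text
time: 8.95
position: [0.5265, 0.3162, 0.1477]
tool_rot: [-3.14, -0.001, 1.436]
wrist_force: [1.1, -0.1, 0.3]
finger_gap: 0.757
grip_force: 0.0
```

>>> step_arm([
  {"dp": [0.1, 0.7, 0.8], "rotation": [-1.0, 0.13, 0], "fingers": 0},
  {"dp": [0.2, 1.5, 0.8], "rotation": [-2.0, 0.26, 0], "fingers": 0},
  {"dp": [0.3, 2.2, 0.8], "rotation": [-3.1, 0.4, 0], "fingers": 0},
  {"dp": [0.4, 2.7, 0.8], "rotation": [-4.1, 0.54, 0], "fingers": 0},
  {"dp": [0.4, 2.7, 0.8], "rotation": [-4.96, 0.65, 0], "fingers": 0},
])

```text
time: 9.37
position: [0.5371, 0.3872, 0.1691]
tool_rot: [3.136, 0.525, 1.437]
wrist_force: [-0.9, -0.8, -1.0]
finger_gap: 0.049
grip_force: 0.0
```

>>> step_arm([
  {"dp": [0, 0, 0], "rotation": [0, 0, 0], "fingers": 0},
  {"dp": [0, 0, 0], "rotation": [0, 0, 0], "fingers": 0},
])

```text
time: 9.53
position: [0.5371, 0.3853, 0.1677]
tool_rot: [3.138, 0.519, 1.438]
wrist_force: [0.4, 0.1, 0.1]
finger_gap: -0.001
grip_force: 0.0
```

```bash
python3 - <<'E'
from h import *
s=bot.read_state();c=bot.get_calibration("wrist");im=bot.capture("wrist")
import pickle;pickle.dump(c,open("w6.pkl","wb"))
print(s["time"],s["position"],s["tool_rot"],s["finger_gap"])
from scipy.spatial.transform import Rotation as Ro
print((np.array(s["position"])+.073*Ro.from_euler("xyz",s["tool_rot"]).as_matrix()[:,2]).round(4),Ro.from_euler("xyz",s["tool_rot"]).as_matrix()[:,2])
cv2.imwrite("pics/w6.png",cv2.resize(im,(800,600),interpolation=cv2.INTER_CUBIC))
E
```

```text
9.5333 [0.53711718 0.38528213 0.16770725] [3.13838459 0.51876717 1.43830493] -0.0007616020715773115
[0.5326 0.3494 0.1043] [-0.06231825 -0.4918858  -0.86842662]
```

View pics/w6.png

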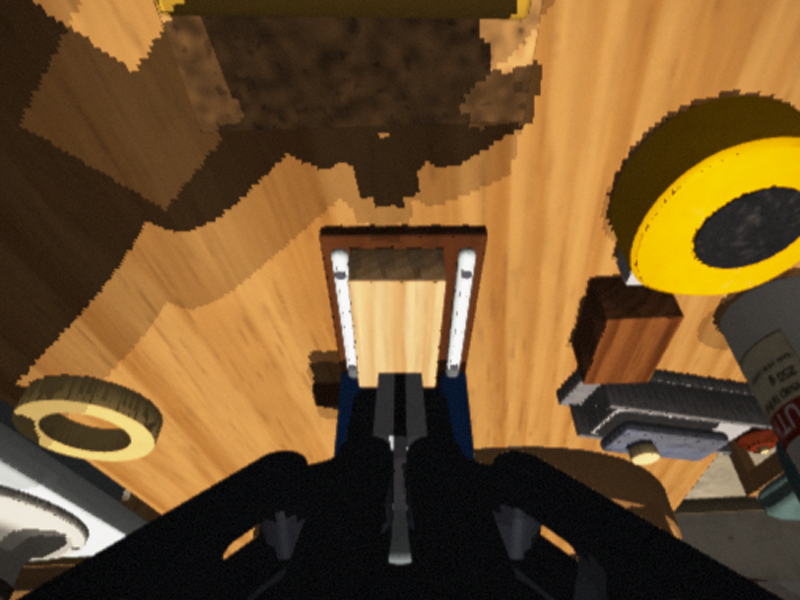

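The offcut lies between the guides, trailing end at (398,262), with the fingers shut and centred behind it. Going down, then pushing.

>>> step_arm([
  {"dp": [0, 0, -1.1], "rotation": [0, 0, 0], "fingers": 0},
  {"dp": [0, 0, -2.2], "rotation": [0, 0, 0], "fingers": 0},
  {"dp": [0, 0, -3.0], "rotation": [0, 0, 0], "fingers": 0},
  {"dp": [0, 0, -3.45], "rotation": [0, 0, 0], "fingers": 0},
  {"dp": [0, 0, -3.45], "rotation": [0, 0, 0], "fingers": 0},
])

```text
time: 10.0
position: [0.5371, 0.3834, 0.081]
tool_rot: [3.139, 0.52, 1.436]
wrist_force: [0.6, 0.4, -0.4]
finger_gap: 0.005
grip_force: 0.0
```

>>> step_arm([
  {"dp": [-0.05, -0.4, 0], "rotation": [0, 0, 0], "fingers": 0},
  {"dp": [-0.1, -0.8, 0], "rotation": [0, 0, 0], "fingers": 0},
  {"dp": [-0.16, -1.2, 0], "rotation": [0, 0, 0], "fingers": 0},
  {"dp": [-0.21, -1.6, 0], "rotation": [0, 0, 0], "fingers": 0},
  {"dp": [-0.26, -2.0, 0], "rotation": [0, 0, 0], "fingers": 0},
])

```text
time: 10.42
position: [0.5309, 0.3335, 0.0834]
tool_rot: [3.136, 0.519, 1.436]
wrist_force: [0.6, 0.7, 0.2]
finger_gap: 0.003
grip_force: 0.3
```

>>> step_arm([
  {"dp": [-0.05, -0.35, 0], "rotation": [0, 0, 0], "fingers": 0},
  {"dp": [-0.09, -0.7, 0], "rotation": [0, 0, 0], "fingers": 0},
  {"dp": [-0.14, -1.05, 0], "rotation": [0, 0, 0], "fingers": 0},
  {"dp": [-0.18, -1.4, 0], "rotation": [0, 0, 0], "fingers": 0},
  {"dp": [-0.23, -1.75, 0], "rotation": [0, 0, 0], "fingers": 0},
])

```text
time: 10.83
position: [0.5251, 0.2901, 0.0823]
tool_rot: [3.137, 0.52, 1.437]
wrist_force: [1.3, 1.2, 1.6]
finger_gap: -0.003
grip_force: 0.4
```

```bash
python3 - <<'E'
from h import *
s=bot.read_state();c=bot.get_calibration("wrist");im=bot.capture("wrist")
print(s["position"],s["wrist_force"])
b=bot.capture("side")[160:260,165:298]
cv2.imwrite("pics/p7.png",np.hstack([cv2.resize(im,(400,300),interpolation=cv2.INTER_CUBIC),cv2.resize(b,(400,300),interpolation=cv2.INTER_CUBIC)]))
E
```

```text
[0.52506172 0.29009029 0.08234042] [1.29925738 1.15894098 1.58424208]
```

View pics/p7.png

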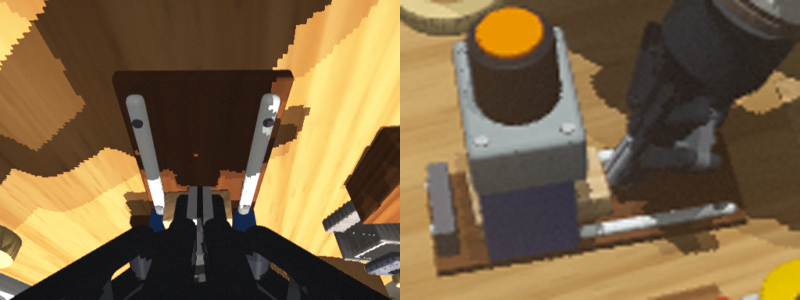

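The offcut is in the tunnel with roughly 14 mm still to go at the mouth. I'll ease it in until the force rises.

>>> step_arm([
  {"dp": [-0.02, -0.15, 0], "rotation": [0, 0, 0], "fingers": 0},
  {"dp": [-0.04, -0.28, 0], "rotation": [0, 0, 0], "fingers": 0},
  {"dp": [-0.05, -0.4, 0], "rotation": [0, 0, 0], "fingers": 0},
  {"dp": [-0.05, -0.4, 0], "rotation": [0, 0, 0], "fingers": 0},
])

```text
time: 11.27
position: [0.5239, 0.2806, 0.0823]
tool_rot: [3.137, 0.521, 1.437]
wrist_force: [-0.1, -0.2, 1.0]
finger_gap: -0.003
grip_force: 0.0
```

>>> step_arm([
  {"dp": [-0.01, -0.06, 0], "rotation": [0, 0, 0], "fingers": 0},
  {"dp": [-0.02, -0.12, 0], "rotation": [0, 0, 0], "fingers": 0},
  {"dp": [-0.02, -0.12, 0], "rotation": [0, 0, 0], "fingers": 0},
])

```text
time: 11.52
position: [0.5234, 0.2778, 0.0823]
tool_rot: [3.137, 0.521, 1.437]
wrist_force: [-0.4, -0.3, -0.5]
finger_gap: -0.001
grip_force: 0.1
```

>>> step_arm([
  {"dp": [-0.01, -0.08, 0], "rotation": [0, 0, 0], "fingers": 0},
  {"dp": [-0.02, -0.16, 0], "rotation": [0, 0, 0], "fingers": 0},
  {"dp": [-0.02, -0.16, 0], "rotation": [0, 0, 0], "fingers": 0},
])

```text
time: 11.77
position: [0.5238, 0.2756, 0.083]
tool_rot: [3.134, 0.515, 1.436]
wrist_force: [5.3, 17.2, 0.4]
finger_gap: -0.001
grip_force: 9.0
```

>>> step_arm([
  {"dp": [-0.01, -0.08, 0], "rotation": [0, 0, 0], "fingers": 0},
  {"dp": [-0.01, -0.08, 0], "rotation": [0, 0, 0], "fingers": 0},
])

```text
time: 11.93
position: [0.5242, 0.2749, 0.0834]
tool_rot: [3.131, 0.512, 1.436]
wrist_force: [10.6, 29.8, 1.8]
finger_gap: -0.002
grip_force: 15.5
```

Firm contact came where the end stop was expected (TCP y≈0.276). Backing off and checking.

>>> step_arm([
  {"dp": [0.1, 0.6, 0.1], "rotation": [0, 0, 0], "fingers": 0},
  {"dp": [0.2, 1.6, 0.8], "rotation": [0, 0, 0], "fingers": 0},
  {"dp": [0.3, 2.6, 2.0], "rotation": [0, 0, 0], "fingers": 0},
  {"dp": [0.3, 3.2, 3.2], "rotation": [0, 0, 0], "fingers": 0},
  {"dp": [0.3, 3.6, 4.0], "rotation": [0, 0, 0], "fingers": 0},
])

```text
time: 12.35
position: [0.5302, 0.3636, 0.185]
tool_rot: [3.135, 0.519, 1.437]
wrist_force: [1.3, -0.5, 0.5]
finger_gap: -0.001
grip_force: 0.0
```

>>> step_arm([
  {"dp": [0, 0, 0], "rotation": [0, 0, 0], "fingers": 0},
  {"dp": [0, 0, 0], "rotation": [0, 0, 0], "fingers": 0},
])

```text
time: 12.52
position: [0.5302, 0.3625, 0.1831]
tool_rot: [3.135, 0.519, 1.437]
wrist_force: [1.0, -0.7, -1.3]
finger_gap: -0.003
grip_force: 0.0
```

```bash
python3 - <<'E'
from h import *
s=bot.read_state();im=bot.capture("wrist")
print(s["position"],s["wrist_force"])
b=bot.capture("side")[150:270,165:365]
cv2.imwrite("pics/p8.png",np.hstack([cv2.resize(im,(400,300),interpolation=cv2.INTER_CUBIC),cv2.resize(b,(400,240),interpolation=cv2.INTER_CUBIC)] if 0 else [cv2.resize(im,(400,300)),cv2.copyMakeBorder(cv2.resize(b,(400,240),interpolation=cv2.INTER_CUBIC),0,60,0,0,0)]))
E
```

```text
[0.53022888 0.36246891 0.18314844] [ 1.00119332 -0.69837137 -1.30527074]
```

View pics/p8.png

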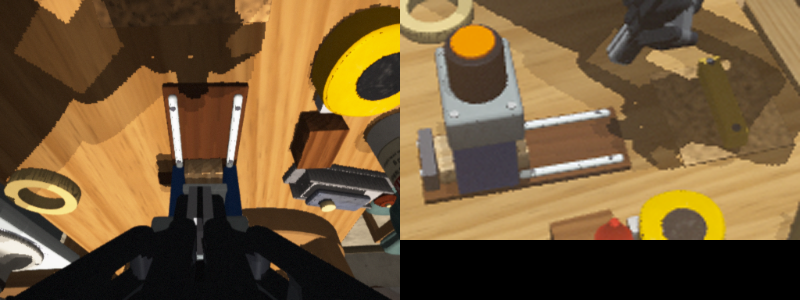

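The offcut's end stands about 12 mm out of the mouth (wrist view 205,170), straight. The bar is flat on the mat and the bystanders haven't moved. Handing in.

```bash
python3 -c "
from bench import bot
print(bot.close_job())"
```

```text
the job is handed in; nothing more can be done
None
```

The brass setting bar lies flat on the cork mat, and the pale offcut is in the tunnel against the end stop. Nothing is gripped, the bystanders look unmoved in the last pictures, and I handed the job in at about 12.6 s without getting a verdict back.

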